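Screw down the short foot of a rocking desk riser

TASK

The round desk riser rocks because its far foot is screwed in too far. Turn the black knob of that foot until all four feet stand on the desk and the riser no longer wobbles, then prove it by pressing down firmly on the deck's rim right across from the knob. Let the riser stay where it is, with the tin and the little box still lying on it, and do not bump the other things on the desk.

Things in the scene. Friction and masses are not known exactly. Their poses are not given: they have to be found in the camera images.
- riser: round stand, loose on the desk, 1.8 kg: flat grey disc, diameter 270 mm, top 70 mm above the soles; four legs splay outward 30 degrees. Origin: its centre at sole level. z: up, normal to the disc; +x: to the adjustable far leg (away from the robot, give or take 25 degrees), which bears the knob; +y: to the left leg. At first it leans 1.5 to 3 degrees toward the short far foot.
- foot_screw (a joint): turn of the knob in rad, range -4.2 to 2.0. Grows as the knob turns clockwise seen from above; this lengthens the foot, 2.2 mm of height per rad. At 0 the foot is as long as the other three and all four stand; it starts at -3.0 to -1.7 (too short). 0.45 rad either side still passes. Stays where it is left; needs about 0.06 N m. The knob does not travel along its axis.
- knob_grip (a point): where to grip: middle of the knob, on its axis, 59 mm above the deck's top. Knob: round ribbed black cylinder, diameter 45 mm, 20 mm each way along its axis; any grip angle will do. Its axis points up along (-0.5, 0, 0.866) in the riser's frame: it leans 30 degrees toward the riser's centre, so come down along that slant. Below it: a shaft, then a steel boss 28 mm wide.
- press_spot (a point): place for the pressing test: on the deck's bare top, 100 mm from its centre across from the knob (riser's -x), 35 mm in from the rim. Press straight down here, within 4 cm, with about 8 to 20 N.
- sole_near (a point): centre of the rubber ball (radius 9 mm) of the near leg, across from the knob, 140 mm from the centre: 9 mm high when it stands on the desk
- sole_far (a point): centre of the rubber ball (radius 9 mm) of the adjustable far leg; it moves along the leg as the knob turns; 9 mm high when it stands on the desk
- sole_left (a point): centre of the rubber ball (radius 9 mm) of the left leg (riser's +y), 140 mm from the centre: 9 mm high when it stands on the desk
- sole_right (a point): centre of the rubber ball (radius 9 mm) of the right leg (riser's -y), 140 mm from the centre: 9 mm high when it stands on the desk
- tin: round metal clip tin, diameter 62 mm, 21 mm high, lying loose on the deck on the left; origin at the centre of its underside
- staples: small cardboard box of staples, 30x52x20 mm, lying loose on the deck on the right; origin at the centre of its underside
- mug: white mug, diameter 92 mm, 127 mm over its handle, 95 mm high, on the desk to the left of the riser; origin at the centre of its underside
- gel: pump bottle of hand gel, 68x59 mm, 159 mm high, on the desk to the right of the riser; origin at the centre of its underside
- stapler: black stapler, 144x39x54 mm, on the desk at the near right of the riser; origin at the centre of its underside
Mind the look-alikes: they are no part of the job. Leave any blue or green look-alike of the staples alone.

How it is judged:
By the outcome, as a careful person would: the job done as asked, in the order asked, and still so for the second after the job is handed in, with the robot touching nothing.
It also fails if it takes over 58 s, if anything falls off the work surface, if the arm or the gripper's body presses on something with over 40 N, if the wrist force passes 120 N, or if a joint passes its speed limit or range.

ROBOT

A 6-joint arm with a two-finger parallel gripper is mounted at the origin on a cart in front of the work surface, level with it; the furniture and walls round the work are solid. World frame = base frame: x ahead of the robot, y to its left, z up, the work surface at z = 0. Lengths are in m, angles in degrees, forces in N, time in s.
With the tool pointing down it reaches from about 0.325 to 0.85 m from the base axis. Payload 4.4 kg.
Tool frame: the origin (TCP) lies at the very end of the fingers, on their centre line; the grasp point (between the pads) lies 19 mm behind it; z points along the fingers, y is the line along which they close (so a half turn about z gives the same grasp; the last joint's range is limited). The gripper opens to 94 mm and grips with 3 to 60 N. Pads are 16 mm wide; open, the fingers measure 119 mm over their backs; the gripper's body (75 mm by 177 mm) begins 78 mm behind the grasp point.
Start: joints at [-83.337, 11.837, 88.321, -0, 79.842, -8.623], TCP at [0.152, -0.555, 0.205] pointing down, gripper open.
Joint ranges: [-156.59, 156.59], [-49.26, 127.26], [12.9, 141.05], [-63.56, 243.56], [4.71, 150.69], [-161.64, 161.64]. Speed limits (degrees/s): [159.86, 159.86, 180, 180, 180, 180].

INTERFACE

Orientations are given as a 3x3 rotation matrix whose columns are the frame's x, y, z axes.
In Python, from bench import ctrl, cams gives the robot as it stands.
- The arm moves only by the shell command python3 -m inch 'ROWS' [FORCE]. ROWS is JSON, a list of rows, each an object with "slide": the shift along the tool's x, y, z in units of 300 mm (1.0 is 300 mm), a list of three; "rot": the turn, a rotation vector about the tool's x, y, z in units of 90 degrees (1.0 is 90 degrees), a list of three; "jaw": the opening, from -1 (shut) to 1 (fully open), so that 0 is half open. In form: [{"slide": [tx, ty, tz], "rot": [ax, ay, az], "jaw": jaw}, ...]. A call has exactly 10 rows; each row shifts and turns the commanded pose from where the row before left it, along the tool's axes as they then stand; what a row does not reach is not made up. A row lasts 1/8 s, in which the tool goes at most 62.5 mm and 10.7 degrees, less where a joint would pass 70% of its speed; a pose out of reach is approached as far as the arm can. A call with a number of a shift or a turn outside -1 to 1 is refused whole. A call with a gripper value outside its range is refused whole. The fingers move at their own pace and stop on an object; FORCE is the grip in N (left out, the last holds). Time passes only in rows, so rows that do not move let the fingers close, or fill a call up. It gives the time, the measured TCP pose, the force, the opening and the grip force at its end, in the units of the state.
- ctrl.get_obs(): the state, without advancing time (a new reading comes with each control period).
- cams.capture(name): name is "scene" or "top" or "wrist"; returns the picture (480x640x3 uint8, red, green, blue); there is no depth.
- cams.get_calibration(name): a dict with "fov_y" (degrees; the focal length in pixels is half the picture's height over the tangent of half this angle, whatever the lens; pixels are square), "cx", "cy" (the principal point, pixels), "R" (3x3) and "t" (3): a world point X has camera coordinates R X + t. Camera axes: x right, y down, z forward; pixel columns grow to the right and rows downward; lengths in m; the calibration is good to about 2 mm. A picture is of the moment at which its call begins: read the wrist's pose just before it. get_calibration takes no time and is no camera call; for the wrist camera it gives the pose at the moment of the call.
- ctrl.finish_job(): hands the job in; it is judged then, once.
The state is a dict: "clock": time; "q": joint angles; "qvel": joint speeds; "joint_efforts": joint torques, N m; "eef_pos": TCP position; "orientation": TCP orientation; "wrist_force": force on the tool from outside, world axes, zero at the start; "torque": the same for the moment, N m; "gripper_width": finger opening in m; "finger_force": force on a finger pad.
Only numpy, scipy, OpenCV 4.12 (cv2) and the standard library are available. Lean on these libraries where they do the work, as an engineer would, in place of code of your own. Each camera call takes 0.05 s, during which the arm holds its last target. There are 200 camera calls.

## Working session

There is one attempt and no reset: what is moved stays moved. The work goes in short steps, Python scripts to look and compute and a shell command to move; the robot and the scene stay as the last step left them, time stands still between calls to the robot, and variables do not carry over. Pictures are saved under pics/ and viewed, at most 10 in all, crops included, and the job is handed in when it is done.

```bash
ls; mkdir -p pics; python3 - <<'E'
from bench import ctrl,cams
import cv2
for n in("scene","top"):
    cv2.imwrite(f"pics/{n}0.png",cams.capture(n)[:,:,::-1]); print(n,cams.get_calibration(n))
o=ctrl.get_obs();print(o)
E
```

```text
pics
scene {'fov_y': 53.247892820905214, 'cx': 322.75485206223306, 'cy': 239.1775600700617, 'R': array([[ 0.91288029, -0.40818431, -0.00592914],
       [-0.21055263, -0.45834611, -0.86347347],
       [ 0.34973872,  0.7894963 , -0.50435941]]), 't': array([-0.52846363,  0.17114806,  1.03964148])}
top {'fov_y': 42.91923262032232, 'cx': 319.9756626937381, 'cy': 245.26552166409138, 'R': array([[ 0.34672368, -0.9379293 ,  0.00844487],
       [-0.75731353, -0.28524492, -0.58746196],
       [ 0.55340664,  0.19729155, -0.80920772]]), 't': array([-0.29375708,  0.45331572,  1.48044652])}
{'clock': 0.1, 'q': array([-8.33350144e+01,  1.18797766e+01,  8.83959821e+01,  5.30691710e-05,
        7.98431648e+01, -8.62381557e+00]), 'qvel': array([-0.06406416, -0.10126245, -0.1569116 ,  0.10608464, -0.01209208,
       -0.05316773]), 'joint_efforts': array([ 7.14744856e-04, -3.71858633e+01, -2.82294810e+01,  7.01196212e-02,
        3.12318653e-02, -5.29855686e-05]), 'eef_pos': array([ 0.15151375, -0.55391507,  0.20440811]), 'orientation': array([[ 9.64609056e-01,  2.63684112e-01, -2.39997044e-04],
       [ 2.63684036e-01, -9.64606904e-01,  2.06168383e-03],
       [ 3.12130464e-04, -2.05200228e-03, -9.99997846e-01]]), 'wrist_force': array([-0.46881917, -0.40917732,  0.18664335]), 'torque': array([-0.04923669,  0.03919638,  0.02236574]), 'finger_force': 0.0, 'gripper_width': 0.09394237572748199}
```

View pics/scene0.png

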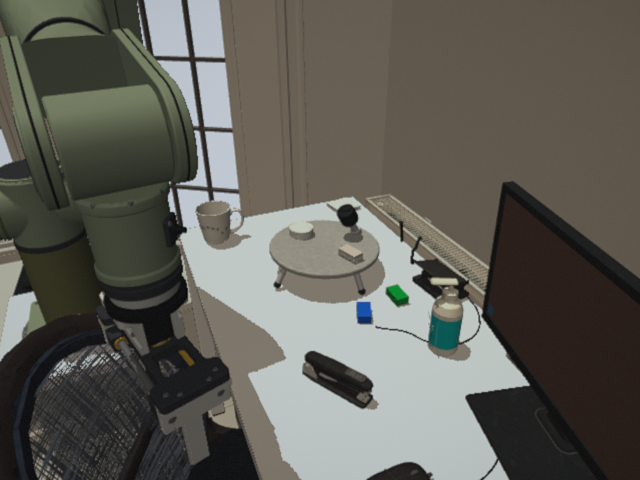

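View pics/top0.png

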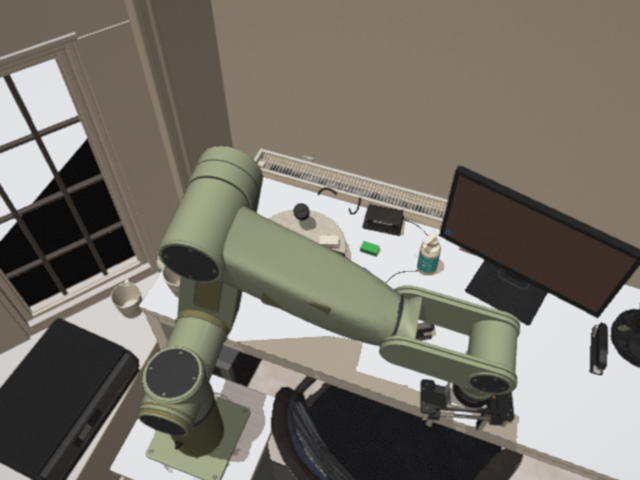

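```bash
cat > h.py <<'E'
import numpy as np,cv2
from bench import ctrl,cams
def ray(c,p):
    f=240/np.tan(np.radians(c['fov_y']/2)); d=np.array([(p[0]-c['cx'])/f,(p[1]-c['cy'])/f,1])
    R=np.array(c['R']); return -R.T@c['t'],R.T@d
def onz(c,p,z):
    o,d=ray(c,p); return o+d*(z-o[2])/d[2]
def tri(l):
    A=0;b=0
    for c,p in l:
        o,d=ray(c,p);d=d/np.linalg.norm(d);P=np.eye(3)-np.outer(d,d);A=A+P;b=b+P@o
    X=np.linalg.solve(A,b); return X,[np.linalg.norm((np.eye(3)-np.outer(d,d)/(d@d))@(X-o)) for o,d in (ray(c,p) for c,p in l)]
def proj(c,X):
    f=240/np.tan(np.radians(c['fov_y']/2)); v=np.array(c['R'])@X+c['t']; return f*v[0]/v[2]+c['cx'],f*v[1]/v[2]+c['cy']
E
python3 - <<'E'
from h import *
s=cv2.imread("pics/scene0.png");t=cv2.imread("pics/top0.png")
a=cv2.resize(s[190:310,180:400],None,fx=3.6,fy=3.6,interpolation=cv2.INTER_CUBIC)
b=cv2.resize(t[180:280,240:360],None,fx=2,fy=2,interpolation=cv2.INTER_CUBIC)
out=a; cv2.imwrite("pics/c1.png",out); cv2.imwrite("pics/c2.png",cv2.resize(b,None,fx=2.4,fy=2.4))
def dark(im,box):
    x0,y0,x1,y1=box; m=(im[y0:y1,x0:x1].max(2)<60).astype(np.uint8)
    n,l,st,ce=cv2.connectedComponentsWithStats(m)
    for i in range(1,n):
        if st[i,4]>30: print(st[i]+[x0,y0,0,0,0],ce[i]+[x0,y0])
dark(s,(330,195,365,240));dark(t,(285,195,320,230))
E
```

```text
[338 205  20  22 333] [347.45045045 215.37237237]
[295 208  14  12  73] [302.17808219 214.23287671]
```

View pics/c1.png

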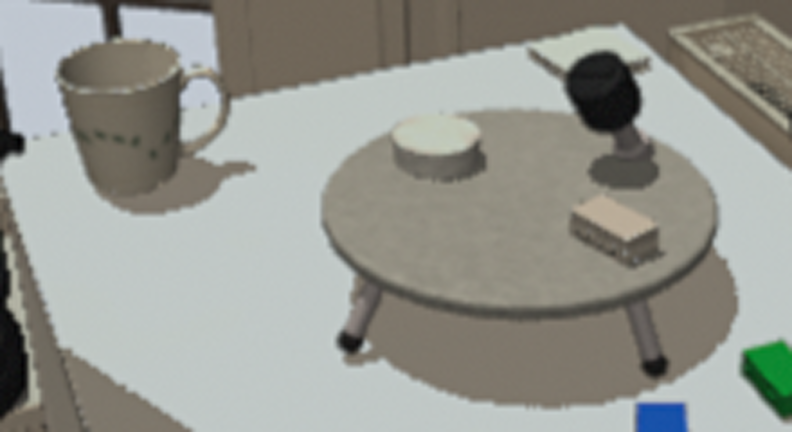

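View pics/c2.png

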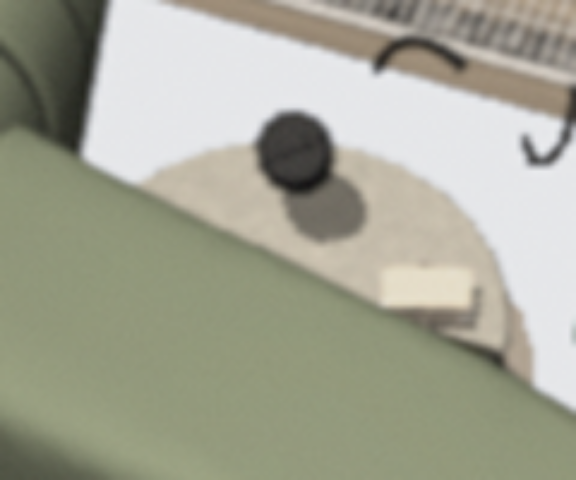

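```bash
python3 - <<'E'
from h import *
from scipy.optimize import least_squares
s=cv2.imread("pics/scene0.png");S=cams.get_calibration("scene");T=cams.get_calibration("top")
K,r=tri([(S,(347.6,215.4)),(T,(301.7,211.7))]);print("knob",K,r)
cp=np.array([[321,212],[345,165],[380,138],[525,108.5],[680,150],[717,205],[700,250],[640,287],[520,307],[430,290],[360,255],[333,235]])/3.6+[180,190]
near=np.array([349,341])/3.6+[180,190]; right=np.array([654,365])/3.6+[180,190]
N=onz(S,near,.012);Rr=onz(S,right,.009);print("near,right",N,Rr)
for tilt in (0,1.5,2.2,3):
  c=np.array([.5,.1,.07])
  for _ in range(6):
    u=K[:2]-c[:2];u/=np.linalg.norm(u);n=np.array([u[0]*np.sin(np.radians(tilt)),u[1]*np.sin(np.radians(tilt)),np.cos(np.radians(tilt))])
    P=[]
    for p in cp:
        o,d=ray(S,p);P.append(o+d*((c-o)@n)/(d@n))
    P=np.array(P)
    f=least_squares(lambda v:np.linalg.norm(P[:,:2]-v[:2],axis=1)-.135,c[:2]); c[:2]=f.x
  g=np.linalg.norm(P[:,:2]-c[:2],axis=1)
  print(tilt,c,np.degrees(np.arctan2(u[1],u[0])),np.linalg.norm(K[:2]-c[:2]),g.round(3), "near ang",np.degrees(np.arctan2(*(c-N)[1::-1])),np.linalg.norm((c-N)[:2]),"right ang",np.degrees(np.arctan2(*(c-Rr)[1::-1])),np.linalg.norm((c-Rr)[:2]))
for n,q,z in(("mug",(123+20,190),0),):pass
for nm,p,z in (("mugbase",np.array([140,190])/3.6+[180,190],0),("mugtop",np.array([120,60])/3.6+[180,190],.095),("mughandle",np.array([215,80])/3.6+[180,190],.07),("tin",np.array([436,132])/3.6+[180,190],.091),("staples",np.array([613,217])/3.6+[180,190],.09),("gel",(445,290),.14),("staplerN",(305,370),.03),("staplerF",(370,395),.03),("screenTL",(507,190),.4)): print(nm,onz(S,p,z))
E
```

```text
knob [ 0.63749259 -0.02122812  0.12211947] [np.float64(3.0331301427324054e-05), np.float64(3.0331301427018624e-05)]
near,right [ 0.42661434 -0.07790029  0.012     ] [ 0.59665825 -0.17979668  0.009     ]
0 [ 0.56595568 -0.04572716  0.07      ] 18.904643216171245 0.07561569366365237 [0.137 0.132 0.131 0.125 0.127 0.13  0.132 0.132 0.132 0.128 0.128 0.134] near ang 13.001427200699236 0.14300740932589512 right ang 102.89859960772426 0.13754012462001736
1.5 [ 0.56551719 -0.04648194  0.07      ] 19.33430925390275 0.07627722165813734 [0.136 0.13  0.131 0.131 0.131 0.13  0.132 0.133 0.135 0.131 0.13  0.135] near ang 12.745231051233743 0.1424117761594466 right ang 103.14799714323885 0.13690356372833912
2.2 [ 0.56531985 -0.04682406  0.07      ] 19.526966728807423 0.07657713460105431 [0.136 0.13  0.131 0.133 0.133 0.131 0.131 0.133 0.137 0.133 0.131 0.135] near ang 12.628274016451583 0.14214411715863556 right ang 103.2612287067732 0.13661556478081666
3 [ 0.56510027 -0.04720696  0.07      ] 19.741093939542484 0.0769126053218283 [0.137 0.129 0.131 0.136 0.136 0.131 0.131 0.133 0.138 0.135 0.132 0.136] near ang 12.496743703934495 0.14184651265174458 right ang 103.38799896766788 0.13629358217916254
mugbase [0.35193613 0.19019346 0.        ]
mugtop [0.35558968 0.22245671 0.095     ]
mughandle [0.42262968 0.20919847 0.07      ]
tin [0.53173309 0.02613953 0.091     ]
staples [ 0.5932964  -0.12450861  0.09      ]
gel [ 0.65105116 -0.39445382  0.14      ]
staplerN [ 0.37792332 -0.37145805  0.03      ]
staplerF [ 0.45672132 -0.47022222  0.03      ]
screenTL [ 0.61998506 -0.52071979  0.4       ]
```

```bash
python3 -m inch '[{"slide":[0.15,-0.125,-0.032],"rot":[0,0,0],"jaw":1},{"slide":[0.15,-0.125,-0.032],"rot":[0,0,0],"jaw":1},{"slide":[0.15,-0.125,-0.032],"rot":[0,0,0],"jaw":1},{"slide":[0.15,-0.125,-0.032],"rot":[0,0,0],"jaw":1},{"slide":[0.15,-0.125,-0.032],"rot":[0,0,0],"jaw":1},{"slide":[0.15,-0.125,-0.032],"rot":[0,0,0],"jaw":1},{"slide":[0.15,-0.125,-0.032],"rot":[0,0,0],"jaw":1},{"slide":[0.15,-0.125,-0.032],"rot":[0,0,0],"jaw":1},{"slide":[0.15,-0.125,-0.032],"rot":[0,0,0],"jaw":1},{"slide":[0.15,-0.125,-0.032],"rot":[0,0,0],"jaw":1}]' 15
python3 -m inch '[{"slide":[0,0,0],"rot":[0,0,-0.11],"jaw":1},{"slide":[0,0,0],"rot":[0,0,-0.11],"jaw":1},{"slide":[0,0,0],"rot":[0,0,-0.11],"jaw":1},{"slide":[0,0,0],"rot":[0,0,-0.11],"jaw":1},{"slide":[0,0,0],"rot":[0,0,-0.11],"jaw":1},{"slide":[0,0,0],"rot":[0,0,-0.11],"jaw":1},{"slide":[0,0,0],"rot":[0,0,-0.11],"jaw":1},{"slide":[0,0,0],"rot":[0,0,-0.11],"jaw":1},{"slide":[0,0,0],"rot":[0,0,-0.11],"jaw":1},{"slide":[0,0,0],"rot":[0,0,-0.11],"jaw":1}]'
cat > plan.py <<'E'
from h import *
from scipy.spatial.transform import Rotation as Ro
def goal(psi,tilt=0,yaw=0):
    # tool z along knob axis downward; tool y along riser +y, then turned by yaw about tool z
    p=np.radians(psi); Rr=Ro.from_euler('zy',[psi,tilt],degrees=True).as_matrix()
    z=Rr@[.5,0,-np.sqrt(.75)]; y=Rr@[0,1,0]; x=np.cross(y,z)
    return np.c_[x,y,z]@Ro.from_euler('z',yaw,degrees=True).as_matrix()
def rel(pos,R,N=10):
    o=ctrl.get_obs(); R0=np.array(o['orientation']); rv=Ro.from_matrix(R0.T@R).as_rotvec()
    d=R0.T@(pos-o['eef_pos'])
    print("q",np.round(o['q'],1),"pos",o['eef_pos'].round(4)); print("total slide",(d/.3).round(4),"rot",(rv/(np.pi/2)).round(4),"deg",np.degrees(np.linalg.norm(rv)).round(1))
    dR=Ro.from_rotvec(rv/N).as_matrix()
    for k in range(N): print("row",k,(np.linalg.matrix_power(dR,k).T@d/N/.3).round(4))
    print("rot/row",(rv/(np.pi/2)/N).round(4))
E
python3 - <<'E'
from plan import *
K=np.array([.637,-.021,.124]);R=goal(15,2.2)
rel(K-R[:,2]*.11,R)
E
```

```text
clock: 1.35
eef_pos: [0.4874, -0.0724, 0.3014]
orientation: [[0.965, 0.264, -0.0], [0.264, -0.965, -0.0], [-0.0, 0.0, -1.0]]
wrist_force: [-0.1, -0.4, -0.1]
gripper_width: 0.0938
finger_force: 0.0
clock: 2.6
eef_pos: [0.4864, -0.0741, 0.3008]
orientation: [[-0.417, 0.909, -0.001], [0.909, 0.417, 0.0], [0.001, -0.001, -1.0]]
wrist_force: [-0.6, 0.4, 0.4]
gripper_width: 0.094
finger_force: 0.0
q [-18.8  -1.8  91.9   0.   90.  -43.4] pos [ 0.4864 -0.0741  0.3008]
total slide [-0.0228  0.3608  0.265 ] rot [-0.2221 -0.2533 -0.8726] deg 84.2
row 0 [-0.0023  0.0361  0.0265]
row 1 [-0.006   0.0346  0.0279]
row 2 [-0.0095  0.0325  0.0294]
row 3 [-0.0126  0.0299  0.0309]
row 4 [-0.0152  0.0269  0.0325]
row 5 [-0.0174  0.0235  0.034 ]
row 6 [-0.019   0.0198  0.0355]
row 7 [-0.02    0.0159  0.0369]
row 8 [-0.0204  0.0118  0.0382]
row 9 [-0.0202  0.0076  0.0393]
rot/row [-0.0222 -0.0253 -0.0873]
```

```bash
python3 -m inch '[{"slide":[-0.002,0.036,0.0265],"rot":[-0.022,-0.025,-0.087],"jaw":1},{"slide":[-0.006,0.035,0.028],"rot":[-0.022,-0.025,-0.087],"jaw":1},{"slide":[-0.0095,0.0325,0.0295],"rot":[-0.022,-0.025,-0.087],"jaw":1},{"slide":[-0.0125,0.03,0.031],"rot":[-0.022,-0.025,-0.087],"jaw":1},{"slide":[-0.015,0.027,0.0325],"rot":[-0.022,-0.025,-0.087],"jaw":1},{"slide":[-0.0175,0.0235,0.034],"rot":[-0.022,-0.025,-0.087],"jaw":1},{"slide":[-0.019,0.02,0.0355],"rot":[-0.022,-0.025,-0.087],"jaw":1},{"slide":[-0.02,0.016,0.037],"rot":[-0.022,-0.025,-0.087],"jaw":1},{"slide":[-0.02,0.012,0.038],"rot":[-0.022,-0.025,-0.087],"jaw":1},{"slide":[-0.02,0.008,0.039],"rot":[-0.022,-0.025,-0.087],"jaw":1}]'
python3 - <<'E'
from plan import *
for n in ("wrist","scene","top"): cv2.imwrite(f"pics/{n}1.png",cams.capture(n)[:,:,::-1])
w=cams.get_calibration("wrist")
print(-w['R'].T@w['t'],w['R'][2]); print(ctrl.get_obs()['q'].round(1))
s=cv2.imread("pics/scene1.png");t=cv2.imread("pics/top1.png");v=cv2.imread("pics/wrist1.png")
a=cv2.resize(t[180:330,210:380],(400,353),interpolation=cv2.INTER_CUBIC); c=cv2.resize(v,(400,300))
b=np.zeros((353,800,3),np.uint8); b[:,:400]=a; b[:300,400:]=c
cv2.imwrite("pics/c3.png",b)
np.save("w1.npy",w,allow_pickle=True)
E
```

```text
clock: 3.85
eef_pos: [0.5877, -0.0352, 0.2208]
orientation: [[-0.858, -0.253, 0.447], [-0.22, 0.967, 0.126], [-0.464, 0.01, -0.886]]
wrist_force: [-0.0, 0.3, -0.4]
gripper_width: 0.0936
finger_force: 0.0
[ 0.45069687 -0.07371806  0.34834224] [ 0.62924586  0.16994706 -0.75839808]
[ -21.5   -3.5  107.6   19.9   55.  -134. ]
```

View pics/c3.png

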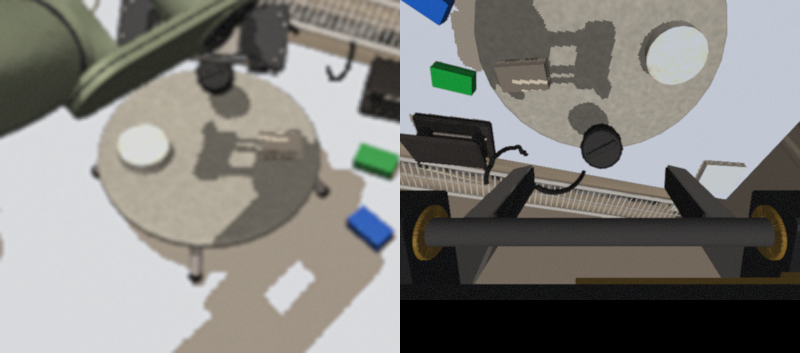

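View pics/wrist1.png

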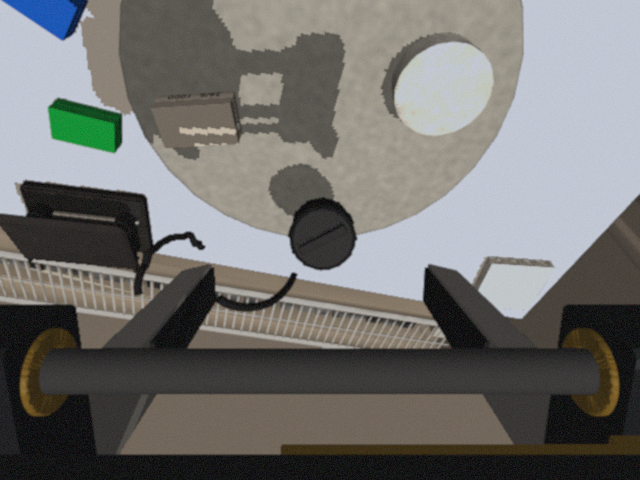

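```bash
python3 - <<'E'
from plan import *
w=np.load("w1.npy",allow_pickle=True).item();S=cams.get_calibration("scene");T=cams.get_calibration("top")
v=cv2.imread("pics/wrist1.png")
m=np.zeros(v.shape[:2],np.uint8);m[190:275,280:360]=(v[190:275,280:360].max(2)<62);m=cv2.morphologyEx(m,cv2.MORPH_OPEN,np.ones((7,7)))
n,l,st,ce=cv2.connectedComponentsWithStats(m);i=1+st[1:,4].argmax();print(st[i],ce[i])
kw=(322.5,234)
for L in ([(S,(347.6,215.4)),(T,(301.7,211.7)),(w,kw)],[(S,(347.6,215.4)),(w,kw)],[(T,(301.7,211.7)),(w,kw)]):
    K,r=tri(L);print(K,np.round(r,4))
f=lambda x,y:(x/2.353+210,y/2.353+180)
l,nn,rr=onz(T,f(96,171),.009),tri([(T,f(195,277)),(S,(276.9,284.7))]),onz(T,f(320,190),.009)
print(l,nn,rr,(l+rr)/2,np.linalg.norm(l-rr)); d=l-rr;print("psi",np.degrees(np.arctan2(-d[0],d[1])))
rs=tri([(T,f(320,190)),(S,(361.7,291.4))]);print(rs)
E
```

```text
[ 290  198   65   71 3634] [321.87727023 233.41414419]
[ 0.63799056 -0.02079697  0.12207721] [0.0003 0.0005 0.0008]
[ 0.6383486  -0.02040026  0.12197155] [0.0005 0.0005]
[ 0.6369748  -0.02119537  0.1236147 ] [0.0006 0.0006]
[0.52649637 0.09698507 0.009     ] (array([ 0.42724431, -0.07502845,  0.00984515]), [np.float64(0.0001837433174158202), np.float64(0.00018374331741608766)]) [ 0.59739024 -0.17269486  0.009     ] [ 0.5619433 -0.0378549  0.009    ] 0.27884262226796863
psi 14.728753331745246
(array([ 0.60171638, -0.1714489 ,  0.00201284]), [np.float64(0.00027494990603526106), np.float64(0.0002749499060352309)])
```

```bash
python3 - <<'E'
from plan import *
K=np.array([.637,-.0205,.1235]);R=goal(14.7,2.4)
rel(K-R[:,2]*.06,R)
E
```

```text
q [ -21.5   -3.5  107.6   19.9   55.  -134. ] pos [ 0.587  -0.0358  0.2201]
total slide [-0.0053  0.0037  0.1661] rot [-0.0006 -0.0025 -0.0053] deg 0.5
row 0 [-0.0005  0.0004  0.0166]
row 1 [-0.0005  0.0004  0.0166]
row 2 [-0.0005  0.0004  0.0166]
row 3 [-0.0005  0.0004  0.0166]
row 4 [-0.0005  0.0004  0.0166]
row 5 [-0.0005  0.0004  0.0166]
row 6 [-0.0005  0.0004  0.0166]
row 7 [-0.0005  0.0004  0.0166]
row 8 [-0.0005  0.0004  0.0166]
row 9 [-0.0005  0.0003  0.0166]
rot/row [-0.0001 -0.0002 -0.0005]
```

```bash
python3 -m inch '[{"slide":[-0.0005,0.0004,0.045],"rot":[0,0,-0.0005],"jaw":1},{"slide":[-0.0005,0.0004,0.045],"rot":[0,0,-0.0005],"jaw":1},{"slide":[-0.0005,0.0004,0.045],"rot":[0,0,-0.0005],"jaw":1},{"slide":[-0.0005,0.0004,0.045],"rot":[0,0,-0.0005],"jaw":1},{"slide":[-0.0005,0.0004,0.045],"rot":[0,0,-0.0005],"jaw":1},{"slide":[-0.0005,0.0004,0.045],"rot":[0,-0.0005,-0.0005],"jaw":1},{"slide":[-0.0005,0.0004,0.045],"rot":[0,-0.0005,-0.0005],"jaw":0.7},{"slide":[-0.0005,0.0004,0.045],"rot":[0,-0.0005,-0.0005],"jaw":0.5},{"slide":[-0.0005,0.0004,0.04],"rot":[0,-0.0005,-0.0005],"jaw":0.4},{"slide":[-0.0005,0.0003,0.02],"rot":[0,-0.0005,-0.0005],"jaw":0.3}]' 3
python3 - <<'E'
from plan import *
for n in ("wrist","top"): cv2.imwrite(f"pics/{n}2.png",cams.capture(n)[:,:,::-1])
o=ctrl.get_obs();print(o['gripper_width'],o['wrist_force']);w=cams.get_calibration("wrist")
R=o['orientation'];g=o['eef_pos']-.019*R[:,2];print("grasp pt",g,"q",o['q'].round(1))
# px of grasp point
print(proj(w,g),proj(w,o['eef_pos']))
E
```

```text
clock: 5.25
eef_pos: [0.6453, -0.0182, 0.1097]
orientation: [[-0.856, -0.256, 0.449], [-0.223, 0.967, 0.126], [-0.466, 0.008, -0.885]]
wrist_force: [-0.5, 0.1, 0.1]
gripper_width: 0.0615
finger_force: 0.0
0.06145661121991362 [-0.39195403 -0.6154047   0.00294386]
grasp pt [ 0.63665867 -0.02061778  0.12672055] q [ -17.1   11.4  106.4   22.9   40.6 -136.5]
(np.float64(322.89824069680964), np.float64(301.74077931908613)) (np.float64(322.5420027223615), np.float64(285.3967893991713))
```

View pics/wrist2.png

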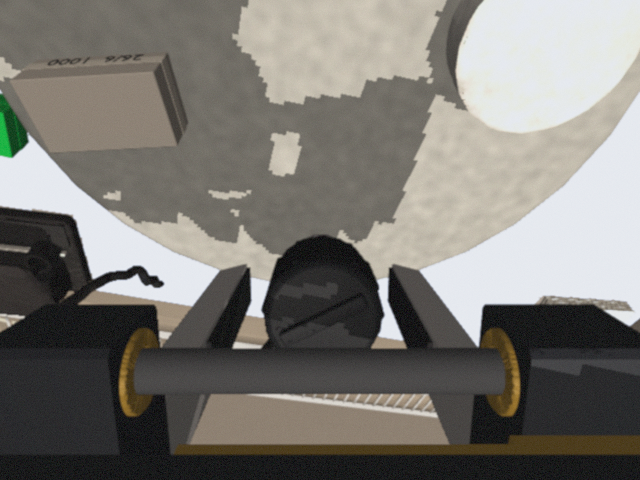

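```bash
python3 -m inch '[{"slide":[0,0,0],"rot":[0,0,0],"jaw":0.1},{"slide":[0,0,0],"rot":[0,0,0],"jaw":0},{"slide":[0,0,0],"rot":[0,0,0],"jaw":-0.1},{"slide":[0,0,0],"rot":[0,0,0],"jaw":-0.2},{"slide":[0,0,0],"rot":[0,0,0],"jaw":-0.3},{"slide":[0,0,0],"rot":[0,0,0],"jaw":-0.4},{"slide":[0,0,0],"rot":[0,0,0],"jaw":-0.4},{"slide":[0,0,0],"rot":[0,0,0],"jaw":-0.4},{"slide":[0,0,0],"rot":[0,0,0],"jaw":-0.4},{"slide":[0,0,0],"rot":[0,0,0],"jaw":-0.4}]' 15
cat > foot.py <<'E'
import sys
from plan import *
k=sys.argv[1]
for n in ("scene","top"): cv2.imwrite(f"pics/{n}_{k}.png",cams.capture(n)[:,:,::-1])
def ball(im,c,r=7):
    g=im.max(2).astype(float); x0,y0=c; p=g[y0-r:y0+r+1,x0-r:x0+r+1]; w=np.clip(75-p,0,45)
    Y,X=np.mgrid[y0-r:y0+r+1,x0-r:x0+r+1]; return np.round([(w*X).sum()/w.sum(),(w*Y).sum()/w.sum(),w.sum()/45],2)
s=cv2.imread(f"pics/scene_{k}.png");t=cv2.imread(f"pics/top_{k}.png")
print("scene near",ball(s,(277,285)),"right",ball(s,(362,291)))
print("top near",ball(t,(293,298)),"left",ball(t,(251,253)),"right",ball(t,(346,261)))
o=ctrl.get_obs();print(o['clock'],o['q'].round(1),o['wrist_force'].round(1),o['torque'].round(2),o['eef_pos'].round(4),o['gripper_width'])
E
python3 foot.py a
```

```text
clock: 6.6
eef_pos: [0.6453, -0.0172, 0.1113]
orientation: [[-0.855, -0.256, 0.45], [-0.222, 0.967, 0.128], [-0.468, 0.009, -0.884]]
wrist_force: [0.3, 5.4, 2.0]
gripper_width: 0.045
finger_force: 15.0
scene near [277.   284.79  19.2 ] right [361.64 291.42  25.53]
top near [292.93 297.95   2.91] left [nan nan  0.] right [347.37 261.62   2.49]
6.7 [ -17.1   11.3  106.4   23.    40.7 -136.5] [-1.3  4.8  1.9] [0.85 0.04 0.25] [ 0.6453 -0.0172  0.1113] 0.04479725753629014foot.py:7: RuntimeWarning: invalid value encountered in scalar divide
  Y,X=np.mgrid[y0-r:y0+r+1,x0-r:x0+r+1]; return np.round([(w*X).sum()/w.sum(),(w*Y).sum()/w.sum(),w.sum()/45],2)
```

```bash
python3 -m inch '[{"slide":[0.0007,0,-0.0011],"rot":[0,-0.0018,0.11],"jaw":-0.4},{"slide":[0.0007,-0.0002,-0.0011],"rot":[-0.0005,-0.0017,0.11],"jaw":-0.4},{"slide":[0.0007,-0.0003,-0.0011],"rot":[-0.0008,-0.0016,0.11],"jaw":-0.4},{"slide":[0.0006,-0.0004,-0.0011],"rot":[-0.001,-0.0015,0.11],"jaw":-0.4},{"slide":[0.0005,-0.0005,-0.0011],"rot":[-0.0013,-0.0013,0.11],"jaw":-0.4},{"slide":[0.0004,-0.0006,-0.0011],"rot":[-0.0015,-0.001,0.11],"jaw":-0.4},{"slide":[0.0003,-0.0007,-0.0011],"rot":[-0.0016,-0.0008,0.11],"jaw":-0.4},{"slide":[0.0002,-0.0007,-0.0011],"rot":[-0.0017,-0.0005,0.11],"jaw":-0.4},{"slide":[0,0,0],"rot":[0,0,0],"jaw":-0.4},{"slide":[0,0,0],"rot":[0,0,0],"jaw":-0.4}]'
python3 foot.py b
```

```text
clock: 7.95
eef_pos: [0.6427, -0.0189, 0.1126]
orientation: [[-0.411, 0.781, 0.469], [0.907, 0.399, 0.131], [-0.085, 0.48, -0.873]]
wrist_force: [-2.5, 2.4, 2.3]
gripper_width: 0.0449
finger_force: 15.0
scene near [276.99 285.87  19.89] right [361.53 291.46  25.6 ]
top near [292.68 298.43   3.31] left [nan nan  0.] right [347.32 261.66   2.67]
8.05 [-17.7  10.5 107.7  24.9  39.5 -59.6] [-2.9  2.8  3.6] [ 0.71 -0.03  0.34] [ 0.6427 -0.019   0.1126] 0.04470671038849548foot.py:7: RuntimeWarning: invalid value encountered in scalar divide
  Y,X=np.mgrid[y0-r:y0+r+1,x0-r:x0+r+1]; return np.round([(w*X).sum()/w.sum(),(w*Y).sum()/w.sum(),w.sum()/45],2)
```

```bash
python3 -m inch '[{"slide":[0,-0.0005,-0.0008],"rot":[-0.0013,0,0.085],"jaw":-0.4},{"slide":[0,-0.0005,-0.0008],"rot":[-0.0013,0,0.085],"jaw":-0.4},{"slide":[0,-0.0005,-0.0008],"rot":[-0.0013,0,0.085],"jaw":-0.4},{"slide":[0,-0.0005,-0.0008],"rot":[-0.0013,0,0.085],"jaw":-0.4},{"slide":[0,0,0],"rot":[0,0,0],"jaw":-0.4},{"slide":[0,0,0],"rot":[0,0,0],"jaw":-0.4},{"slide":[0,0,0],"rot":[0,0,0],"jaw":-0.4},{"slide":[0,0,0],"rot":[0,0,0],"jaw":-0.4},{"slide":[0,0,0],"rot":[0,0,0],"jaw":-0.4},{"slide":[0,0,0],"rot":[0,0,0],"jaw":-0.4}]'
python3 foot.py c 2>/dev/null
```

```text
clock: 9.3
eef_pos: [0.6414, -0.0194, 0.1128]
orientation: [[0.044, 0.879, 0.476], [0.984, -0.12, 0.132], [0.173, 0.462, -0.87]]
wrist_force: [-3.9, 2.7, 3.7]
gripper_width: 0.0446
finger_force: 15.0
scene near [277.03 286.26  19.73] right [361.53 291.49  25.18]
top near [292.97 298.66   3.  ] left [nan nan  0.] right [347.35 261.64   2.56]
9.4 [-18.   10.2 108.2  25.6  39.1 -29.7] [-4.1  2.2  3.9] [0.49 0.1  0.27] [ 0.6415 -0.0194  0.1128] 0.04487590153083392
```

```bash
python3 -m inch '[{"slide":[0,-0.0005,-0.0007],"rot":[-0.001,0.0004,0.075],"jaw":-0.4},{"slide":[-0.0001,-0.0005,-0.0007],"rot":[-0.001,0.0004,0.075],"jaw":-0.4},{"slide":[-0.0002,-0.0005,-0.0007],"rot":[-0.001,0.0004,0.075],"jaw":-0.4},{"slide":[0,0,0],"rot":[0,0,0],"jaw":-0.4},{"slide":[0,0,0],"rot":[0,0,0],"jaw":-0.4},{"slide":[0,0,0],"rot":[0,0,0],"jaw":-0.4},{"slide":[0,0,0],"rot":[0,0,0],"jaw":-0.4},{"slide":[0,0,0],"rot":[0,0,0],"jaw":-0.4},{"slide":[0,0,0],"rot":[0,0,0],"jaw":-0.4},{"slide":[0,0,0],"rot":[0,0,0],"jaw":-0.4}]'
python3 foot.py d 2>/dev/null
```

```text
clock: 10.65
eef_pos: [0.6406, -0.0195, 0.113]
orientation: [[0.344, 0.807, 0.48], [0.881, -0.454, 0.132], [0.325, 0.377, -0.867]]
wrist_force: [-6.1, 3.3, 4.1]
gripper_width: 0.0447
finger_force: 15.0
scene near [277.01 286.39  19.8 ] right [361.53 291.49  24.91]
top near [292.97 298.81   2.49] left [nan nan  0.] right [347.35 261.64   2.44]
10.75 [-18.1  10.  108.5  26.   38.8  -9.9] [-4.7  1.9  4.5] [0.39 0.29 0.18] [ 0.6406 -0.0195  0.113 ] 0.04454419970684965
```

```bash
python3 -m inch '[{"slide":[0,0,0],"rot":[0,0,0],"jaw":0.1},{"slide":[0,0,0],"rot":[0,0,0],"jaw":0.2},{"slide":[0,0,0],"rot":[0,0,0],"jaw":0.3},{"slide":[0,0,0],"rot":[0,0,0],"jaw":0.3},{"slide":[0,0,0],"rot":[0,0,0],"jaw":0.3},{"slide":[0,0,0],"rot":[0,0,0],"jaw":0.3},{"slide":[0,0,0],"rot":[0,0,0],"jaw":0.3},{"slide":[0,0,0],"rot":[0,0,0],"jaw":0.3},{"slide":[0,0,0],"rot":[0,0,0],"jaw":0.3},{"slide":[0,0,0],"rot":[0,0,0],"jaw":0.3}]'
python3 foot.py e 2>/dev/null
```

```text
clock: 12.0
eef_pos: [0.6411, -0.0196, 0.1131]
orientation: [[0.345, 0.806, 0.481], [0.88, -0.455, 0.132], [0.325, 0.378, -0.867]]
wrist_force: [0.1, 0.3, 0.5]
gripper_width: 0.0615
finger_force: 0.0
scene near [276.9  286.46  19.87] right [361.48 291.44  25.09]
top near [292.98 298.86   2.71] left [nan nan  0.] right [347.41 261.64   2.51]
12.1 [-18.1  10.  108.5  26.   38.8  -9.8] [0.  0.3 0.3] [-0.11  0.14  0.01] [ 0.6411 -0.0196  0.1132] 0.060920077915978706
```

```bash
python3 -m inch '[{"slide":[0,0,0],"rot":[0,0,0],"jaw":0.1},{"slide":[0,0,0],"rot":[0,0,0],"jaw":-0.1},{"slide":[0,0,0],"rot":[0,0,0],"jaw":-0.4},{"slide":[0,0,0],"rot":[0,0,0],"jaw":-0.4},{"slide":[0,0,0],"rot":[0,0,0],"jaw":-0.4},{"slide":[-0.0003,-0.0003,-0.0006],"rot":[-0.0007,0.0006,0.083],"jaw":-0.4},{"slide":[-0.0003,-0.0003,-0.0006],"rot":[-0.0007,0.0006,0.083],"jaw":-0.4},{"slide":[-0.0003,-0.0003,-0.0006],"rot":[-0.0007,0.0007,0.083],"jaw":-0.4},{"slide":[-0.0003,-0.0003,-0.0006],"rot":[-0.0007,0.0007,0.083],"jaw":-0.4},{"slide":[0,0,0],"rot":[0,0,0],"jaw":-0.4}]'
python3 foot.py f 2>/dev/null
python3 -m inch '[{"slide":[0,0,0],"rot":[0,0,0],"jaw":0.1},{"slide":[0,0,0],"rot":[0,0,0],"jaw":0.2},{"slide":[0,0,0],"rot":[0,0,0],"jaw":0.3},{"slide":[0,0,0],"rot":[0,0,0],"jaw":0.3},{"slide":[0,0,0],"rot":[0,0,0],"jaw":0.3},{"slide":[0,0,0],"rot":[0,0,0],"jaw":0.3},{"slide":[0,0,0],"rot":[0,0,0],"jaw":0.3},{"slide":[0,0,0],"rot":[0,0,0],"jaw":0.3},{"slide":[0,0,0],"rot":[0,0,0],"jaw":0.3},{"slide":[0,0,0],"rot":[0,0,0],"jaw":0.3}]'
python3 foot.py g 2>/dev/null
```

```text
clock: 13.35
eef_pos: [0.6396, -0.0195, 0.1134]
orientation: [[0.699, 0.526, 0.485], [0.536, -0.834, 0.133], [0.474, 0.167, -0.865]]
wrist_force: [-6.1, 0.6, 4.4]
gripper_width: 0.0448
finger_force: 15.0
scene near [276.79 286.58  19.71] right [361.35 291.58  25.27]
top near [292.95 299.06   2.78] left [nan nan  0.] right [347.21 262.05   2.38]
13.45 [-18.2   9.8 108.9  26.4  38.5  19.5] [-5.7  0.4  4.1] [0.07 0.73 0.16] [ 0.6396 -0.0195  0.1134] 0.044706883004987756
clock: 14.7
eef_pos: [0.6403, -0.0198, 0.1135]
orientation: [[0.698, 0.526, 0.486], [0.536, -0.834, 0.132], [0.475, 0.168, -0.864]]
wrist_force: [-0.1, -0.3, 0.7]
gripper_width: 0.0609
finger_force: 0.0
scene near [276.71 286.66  20.04] right [361.3  291.51  25.76]
top near [292.93 299.12   2.71] left [nan nan  0.] right [347.23 262.11   2.56]
14.8 [-18.2   9.8 108.8  26.5  38.4  19.5] [ 0.   0.1 -0.2] [-0.09  0.18 -0.02] [ 0.6403 -0.0198  0.1135] 0.06135811254845948
```

```bash
python3 - <<'E'
import cv2,numpy as np
def ball(im,c,r=7):
    g=im.max(2).astype(float); x0,y0=c; p=g[y0-r:y0+r+1,x0-r:x0+r+1]; w=np.clip(75-p,0,45)
    Y,X=np.mgrid[y0-r:y0+r+1,x0-r:x0+r+1]; return np.round([(w*X).sum()/w.sum(),(w*Y).sum()/w.sum()],2)
for k in("0","1","_a","_b","_c","_d","_e","_f","_g"):
    s=cv2.imread(f"pics/scene{k}.png");n,r=ball(s,(277,285)),ball(s,(362,291));print(k,n,r,(r-n).round(2))
# local optical flow of deck patches e->g, and a->e
from itertools import product
for A,B in(("_a","_e"),("_e","_g"),("_b","_e")):
    a=cv2.imread(f"pics/top{A}.png",0);b=cv2.imread(f"pics/top{B}.png",0)
    pts=np.float32([[251,252],[293,298],[346,261],[272,243],[258,262],[292,282],[330,270],[370,248]]).reshape(-1,1,2)
    q,st,e=cv2.calcOpticalFlowPyrLK(a,b,pts,None,winSize=(9,9),maxLevel=0);print(A,B,(q-pts).reshape(-1,2).round(2).tolist())
v=cv2.imread("pics/top_g.png");print(v[249:257,246:256].max(2))
E
```

```text
0 [276.96 284.81] [361.68 291.39] [84.72  6.58]
1 [276.98 284.78] [361.65 291.39] [84.67  6.61]
_a [277.   284.79] [361.64 291.42] [84.64  6.63]
_b [276.99 285.87] [361.53 291.46] [84.54  5.59]
_c [277.03 286.26] [361.53 291.49] [84.5   5.23]
_d [277.01 286.39] [361.53 291.49] [84.52  5.1 ]
_e [276.9  286.46] [361.48 291.44] [84.58  4.98]
_f [276.79 286.58] [361.35 291.58] [84.56  5.  ]
_g [276.71 286.66] [361.3  291.51] [84.59  4.85]
_a _e [[-0.07999999821186066, 0.05999999865889549], [-0.019999999552965164, 0.7200000286102295], [0.019999999552965164, 0.11999999731779099], [0.0, 0.0], [0.4099999964237213, 1.75], [0.20000000298023224, 1.7200000286102295], [-1.5199999809265137, 2.3399999141693115], [0.20999999344348907, 0.07000000029802322]]
_e _g [[0.019999999552965164, 0.009999999776482582], [0.03999999910593033, 0.18000000715255737], [0.10000000149011612, 0.27000001072883606], [0.0, 0.0], [0.23000000417232513, 0.25], [-0.07000000029802322, 0.17000000178813934], [-0.029999999329447746, 0.20000000298023224], [-0.07999999821186066, -0.019999999552965164]]
_b _e [[-0.03999999910593033, 0.07999999821186066], [0.09000000357627869, 0.3199999928474426], [-0.009999999776482582, 0.05000000074505806], [0.0, 0.0], [0.18000000715255737, 0.4000000059604645], [0.25999999046325684, 0.6800000071525574], [-0.11999999731779099, 0.7300000190734863], [0.12999999523162842, 0.05000000074505806]]
[[222 222 222 213 190 177 178 178 176 175]
 [223 222 215 181 148 157 173 177 174 174]
 [222 221 194 140 121 146 169 177 176 174]
 [222 219 177 109 106 140 166 178 177 177]
 [223 219 179 102  78 109 153 176 178 175]
 [222 220 196 139  79  86 141 172 176 175]
 [223 222 218 185 130 109 141 170 176 176]
 [221 222 222 218 191 166 162 169 176 178]]
```

```bash
python3 -m inch '[{"slide":[0,0,0],"rot":[0,0,0],"jaw":0.1},{"slide":[0,0,0],"rot":[0,0,0],"jaw":-0.1},{"slide":[0,0,0],"rot":[0,0,0],"jaw":-0.4},{"slide":[0,0,0],"rot":[0,0,0],"jaw":-0.4},{"slide":[0,0,0],"rot":[0,0,0],"jaw":-0.4},{"slide":[0,0,0],"rot":[0,0,-0.055],"jaw":-0.4},{"slide":[0,0,0],"rot":[0,0,-0.055],"jaw":-0.4},{"slide":[0,0,0],"rot":[0,0,-0.055],"jaw":-0.4},{"slide":[0,0,0],"rot":[0,0,-0.055],"jaw":-0.4},{"slide":[0,0,0],"rot":[0,0,0],"jaw":-0.4}]'
python3 foot.py h 2>/dev/null
python3 -m inch '[{"slide":[0,0,0],"rot":[0,0,0],"jaw":0.1},{"slide":[0,0,0],"rot":[0,0,0],"jaw":0.2},{"slide":[0,0,0],"rot":[0,0,0],"jaw":0.3},{"slide":[0,0,0],"rot":[0,0,0],"jaw":0.4},{"slide":[0,0,0],"rot":[0,0,0],"jaw":0.5},{"slide":[0,0,0],"rot":[0,0,0],"jaw":0.5},{"slide":[0,0,-0.01],"rot":[0,0,0],"jaw":0.5},{"slide":[0,0,-0.03],"rot":[0,0,0],"jaw":0.5},{"slide":[0,0,-0.06],"rot":[0,0,0],"jaw":0.5},{"slide":[0,0,-0.1],"rot":[0,0,0],"jaw":0.5}]'
python3 foot.py i 2>/dev/null
cp pics/top_i.png pics/t_i.png; python3 - <<'E'
import cv2,numpy as np
t=cv2.imread("pics/top_i.png");s=cv2.imread("pics/scene_i.png")
cv2.imwrite("pics/c4.png",np.hstack([cv2.resize(t[180:330,210:380],(400,353),interpolation=2),cv2.resize(s[180:330,220:390],(400,353),interpolation=2)]))
E
```

```text
clock: 16.05
eef_pos: [0.6403, -0.0193, 0.1131]
orientation: [[0.479, 0.731, 0.485], [0.786, -0.604, 0.133], [0.39, 0.318, -0.864]]
wrist_force: [3.5, 3.9, -2.9]
gripper_width: 0.0446
finger_force: 15.0
scene near [276.75 286.59  20.09] right [361.32 291.59  25.69]
top near [292.95 299.05   2.78] left [nan nan  0.] right [347.27 262.04   2.62]
16.15 [-18.1   9.9 108.8  26.5  38.4  -0.2] [ 4.3  3.9 -4. ] [ 0.31 -0.04  0.32] [ 0.6403 -0.0193  0.1131] 0.04490970719905462
clock: 17.4
eef_pos: [0.6102, -0.0275, 0.1653]
orientation: [[0.479, 0.732, 0.484], [0.787, -0.603, 0.133], [0.389, 0.317, -0.865]]
wrist_force: [0.9, -1.7, 0.3]
gripper_width: 0.0702
finger_force: 0.0
scene near [276.74 286.58  20.22] right [361.33 291.51  25.69]
top near [293.   299.02   2.8 ] left [nan nan  0.] right [347.2  261.98   2.56]
17.5 [-20.4   1.8 110.2  24.4  45.    1.2] [ 0.6 -0.7 -0.1] [-0.1   0.19  0.01] [ 0.6126 -0.0287  0.1693] 0.07053320340000646
```

View pics/c4.png

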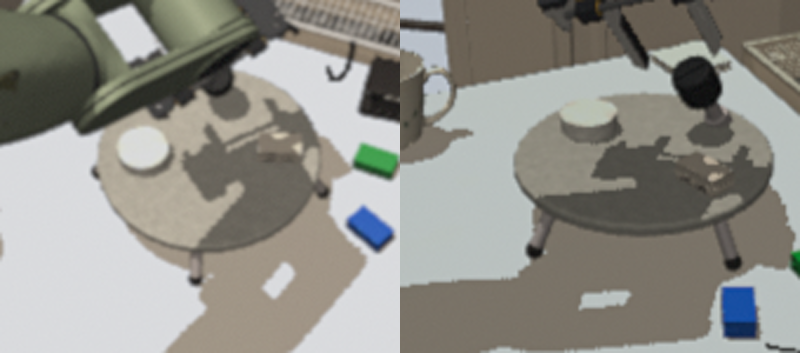

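```bash
python3 - <<'E'
from plan import *
o=ctrl.get_obs();R0=o['orientation'];z=R0[:,2];t=np.array([0,0,-1.]);R=Ro.from_rotvec(np.cross(z,t)/np.linalg.norm(np.cross(z,t))*np.arccos(z@t)).as_matrix()@R0
rel(np.array([.465,-.063,.17]),R); print(R.round(3))
E
```

```text
q [-20.4   1.8 110.2  24.4  45.    1.2] pos [ 0.6126 -0.0287  0.1693]
total slide [-0.3237 -0.2888 -0.2585] rot [ 0.2169 -0.261   0.    ] deg 30.5
row 0 [-0.0324 -0.0289 -0.0259]
row 1 [-0.0334 -0.0297 -0.0235]
row 2 [-0.0343 -0.0305 -0.0211]
row 3 [-0.0351 -0.0312 -0.0186]
row 4 [-0.0358 -0.0318 -0.0161]
row 5 [-0.0364 -0.0323 -0.0135]
row 6 [-0.0369 -0.0327 -0.0109]
row 7 [-0.0373 -0.033  -0.0083]
row 8 [-0.0376 -0.0332 -0.0056]
row 9 [-0.0378 -0.0334 -0.0029]
rot/row [ 0.0217 -0.0261  0.    ]
[[ 0.58   0.814  0.   ]
 [ 0.814 -0.58   0.   ]
 [ 0.     0.    -1.   ]]
```

```bash
python3 -m inch '[{"slide":[-0.032,-0.029,-0.03],"rot":[0.0217,-0.026,0],"jaw":0.5},{"slide":[-0.033,-0.03,-0.024],"rot":[0.0217,-0.026,0],"jaw":0.3},{"slide":[-0.034,-0.0305,-0.021],"rot":[0.0217,-0.026,0],"jaw":0},{"slide":[-0.035,-0.031,-0.0185],"rot":[0.0217,-0.026,0],"jaw":-0.3},{"slide":[-0.036,-0.032,-0.016],"rot":[0.0217,-0.026,0],"jaw":-0.6},{"slide":[-0.0365,-0.032,-0.0135],"rot":[0.0217,-0.026,0],"jaw":-1},{"slide":[-0.037,-0.033,-0.011],"rot":[0.0217,-0.026,0],"jaw":-1},{"slide":[-0.0375,-0.033,-0.008],"rot":[0.0217,-0.026,0],"jaw":-1},{"slide":[-0.0375,-0.033,-0.0055],"rot":[0.0217,-0.026,0],"jaw":-1},{"slide":[-0.038,-0.0335,-0.003],"rot":[0.0217,-0.026,0],"jaw":-1}]' 10
python3 -m inch '[{"slide":[0,0,0.06],"rot":[0,0,0],"jaw":-1},{"slide":[0,0,0.06],"rot":[0,0,0],"jaw":-1},{"slide":[0,0,0.06],"rot":[0,0,0],"jaw":-1},{"slide":[0,0,0.05],"rot":[0,0,0],"jaw":-1},{"slide":[0,0,0.04],"rot":[0,0,0],"jaw":-1},{"slide":[0,0,0.02],"rot":[0,0,0],"jaw":-1},{"slide":[0,0,0],"rot":[0,0,0],"jaw":-1},{"slide":[0,0,0],"rot":[0,0,0],"jaw":-1},{"slide":[0,0,0],"rot":[0,0,0],"jaw":-1},{"slide":[0,0,0],"rot":[0,0,0],"jaw":-1}]'
python3 foot.py j 2>/dev/null
```

```text
clock: 18.75
eef_pos: [0.4626, -0.062, 0.1674]
orientation: [[0.579, 0.815, -0.007], [0.815, -0.579, 0.004], [-0.001, -0.008, -1.0]]
wrist_force: [0.6, 0.3, 0.4]
gripper_width: 0.0001
finger_force: 0.0
clock: 20.0
eef_pos: [0.4628, -0.0619, 0.0813]
orientation: [[0.579, 0.815, -0.005], [0.815, -0.579, 0.003], [0.0, -0.006, -1.0]]
wrist_force: [-0.3, 0.1, -0.2]
gripper_width: 0.0003
finger_force: 0.0
scene near [276.77 286.46  22.09] right [361.32 291.51  25.8 ]
top near [292.7  298.81   5.44] left [257.71 250.86   3.02] right [347.19 262.04   2.4 ]
20.1 [-1.830e+01  7.400e+00  1.097e+02  1.000e-01  6.330e+01  1.700e+01] [-0.  -1.  -0.9] [-0.06 -0.07  0.05] [ 0.4626 -0.0618  0.0812] 0.0005416594727279929
```

```bash
python3 -m inch '[{"slide":[0,0,0.012],"rot":[0,0,0],"jaw":-1},{"slide":[0,0,0.012],"rot":[0,0,0],"jaw":-1},{"slide":[0,0,0.007],"rot":[0,0,0],"jaw":-1},{"slide":[0,0,0.002],"rot":[0,0,0],"jaw":-1},{"slide":[0,0,0.002],"rot":[0,0,0],"jaw":-1},{"slide":[0,0,0.001],"rot":[0,0,0],"jaw":-1},{"slide":[0,0,0],"rot":[0,0,0],"jaw":-1},{"slide":[0,0,0],"rot":[0,0,0],"jaw":-1},{"slide":[0,0,0],"rot":[0,0,0],"jaw":-1},{"slide":[0,0,0],"rot":[0,0,0],"jaw":-1}]'
python3 foot.py k 2>/dev/null
```

```text
clock: 21.35
eef_pos: [0.4624, -0.0617, 0.0702]
orientation: [[0.579, 0.815, -0.005], [0.815, -0.579, 0.004], [-0.0, -0.006, -1.0]]
wrist_force: [-0.5, -0.2, 0.4]
gripper_width: 0.0007
finger_force: 0.0
scene near [276.72 286.48  22.58] right [361.33 291.53  25.84]
top near [292.57 298.86   5.89] left [257.82 253.19   2.4 ] right [347.21 262.02   2.29]
21.45 [-1.830e+01  8.400e+00  1.101e+02  1.000e-01  6.190e+01  1.700e+01] [-0.1  0.1 -0.8] [-0.02 -0.03 -0.01] [ 0.4625 -0.0617  0.0702] 0.0003834716144152742
```

```bash
python3 -m inch '[{"slide":[0,0,0.002],"rot":[0,0,0],"jaw":-1},{"slide":[0,0,0.002],"rot":[0,0,0],"jaw":-1},{"slide":[0,0,0.001],"rot":[0,0,0],"jaw":-1},{"slide":[0,0,0],"rot":[0,0,0],"jaw":-1},{"slide":[0,0,0],"rot":[0,0,0],"jaw":-1},{"slide":[0,0,0],"rot":[0,0,0],"jaw":-1},{"slide":[0,0,0],"rot":[0,0,0],"jaw":-1},{"slide":[0,0,0],"rot":[0,0,0],"jaw":-1},{"slide":[0,0,0],"rot":[0,0,0],"jaw":-1},{"slide":[0,0,0],"rot":[0,0,0],"jaw":-1}]'
python3 foot.py l 2>/dev/null
```

```text
clock: 22.7
eef_pos: [0.4625, -0.0618, 0.0698]
orientation: [[0.579, 0.815, -0.006], [0.815, -0.579, 0.003], [-0.0, -0.007, -1.0]]
wrist_force: [-3.2, 1.9, 8.3]
gripper_width: 0.0006
finger_force: 4.3
scene near [276.73 286.58  22.38] right [361.33 291.59  25.8 ]
top near [292.57 298.86   5.87] left [257.88 253.31   2.22] right [347.28 261.99   2.24]
22.8 [-1.830e+01  8.400e+00  1.101e+02  1.000e-01  6.190e+01  1.700e+01] [-3.4  0.1  8.1] [ 0.1   0.58 -0.04] [ 0.4625 -0.0618  0.0698] 0.0006798181254246713
```

```bash
python3 -m inch '[{"slide":[0,0,0.002],"rot":[0,0,0],"jaw":-1},{"slide":[0,0,0.001],"rot":[0,0,0],"jaw":-1},{"slide":[0,0,0],"rot":[0,0,0],"jaw":-1},{"slide":[0,0,0],"rot":[0,0,0],"jaw":-1},{"slide":[0,0,0],"rot":[0,0,0],"jaw":-1},{"slide":[0,0,0],"rot":[0,0,0],"jaw":-1},{"slide":[0,0,0],"rot":[0,0,0],"jaw":-1},{"slide":[0,0,0],"rot":[0,0,0],"jaw":-1},{"slide":[0,0,0],"rot":[0,0,0],"jaw":-1},{"slide":[0,0,0],"rot":[0,0,0],"jaw":-1}]'
python3 foot.py m 2>/dev/null
```

```text
clock: 24.05
eef_pos: [0.4626, -0.0618, 0.0697]
orientation: [[0.579, 0.815, -0.006], [0.815, -0.579, 0.003], [-0.001, -0.007, -1.0]]
wrist_force: [-6.4, 1.4, 14.9]
gripper_width: 0.0005
finger_force: 7.0
scene near [276.73 286.6   22.11] right [361.34 291.6   25.76]
top near [292.59 298.88   6.09] left [257.89 253.3    2.27] right [347.25 262.     2.16]
24.15 [-1.830e+01  8.400e+00  1.101e+02  1.000e-01  6.190e+01  1.700e+01] [-5.7  0.8 14.9] [0.25 1.01 0.03] [ 0.4626 -0.0618  0.0697] 0.0005534006257594692
```

```bash
python3 -m inch '[{"slide":[0,0,-0.003],"rot":[0,0,0],"jaw":-1},{"slide":[0,0,-0.005],"rot":[0,0,0],"jaw":-1},{"slide":[0,0,-0.02],"rot":[0,0,0],"jaw":-1},{"slide":[0,0,-0.06],"rot":[0,0,0],"jaw":-1},{"slide":[0,0,-0.08],"rot":[0,0,0],"jaw":-1},{"slide":[0,0,-0.1],"rot":[0,0,0],"jaw":-1},{"slide":[0,0,-0.1],"rot":[0,0,0],"jaw":-1},{"slide":[0,0,-0.06],"rot":[0,0,0],"jaw":-1},{"slide":[0,0,0],"rot":[0,0,0],"jaw":-1},{"slide":[0,0,0],"rot":[0,0,0],"jaw":-1}]'
python3 foot.py n 2>/dev/null
python3 - <<'E'
import cv2
s=cv2.imread("pics/scene_n.png");cv2.imwrite("pics/c5.png",cv2.resize(s[180:330,190:400],None,fx=3.6,fy=3.6,interpolation=2))
E
```

```text
clock: 25.4
eef_pos: [0.4625, -0.062, 0.1952]
orientation: [[0.579, 0.815, -0.007], [0.815, -0.579, 0.004], [-0.001, -0.008, -1.0]]
wrist_force: [0.3, 0.5, -0.6]
gripper_width: 0.0006
finger_force: 0.0
scene near [276.77 286.56  20.76] right [361.33 291.51  26.44]
top near [292.96 299.04   2.91] left [nan nan  0.] right [347.18 262.     2.49]
25.5 [-1.840e+01 -7.000e-01  1.033e+02  1.000e-01  7.790e+01  1.700e+01] [ 0.4  0.7 -1.4] [-0.03 -0.04  0.03] [ 0.4622 -0.0619  0.1948] 0.0005816406463749005
```

View pics/c5.png

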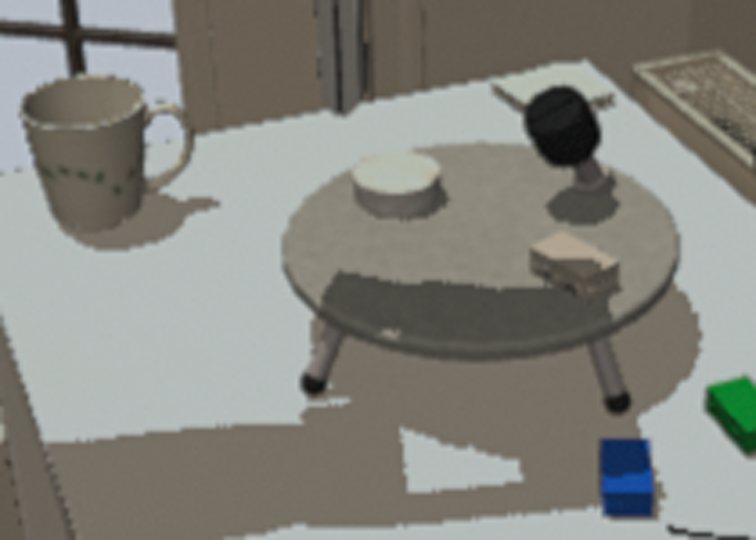

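The picture shows the riser level, with the near foot at (277, 287) and the right foot at (361, 292) in the same place before and after the press. The tin and the staples box are still on the deck.

```bash
python3 -c "
from bench import ctrl
print(ctrl.finish_job())"
```

```text
the job is handed in; nothing more can be done
None
```

I turned the foot's knob about 2.4 rad clockwise, then pressed on the rim across from it with about 15 N: the deck sank under 0.5 mm, so the wobble looks gone. The riser slid only about a millimetre, the tin and staples box are still on it, the camera views showed nothing else bumped, and I handed the job in at about 25 s; it gave no verdict.

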